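# Squeeze-test shelf-card clips and stock the two-bin station

## Robot

A 7-joint arm with a two-finger parallel gripper is mounted at the origin on the work surface. World frame = base frame: x ahead of the robot, y to its left, z up, the work surface at z = 0. Lengths are in m, angles in rad, forces in N, time in s.
With the tool pointing down it reaches from about 0.425 to 0.875 m from the base axis. Payload 8.4 kg.
Tool frame: the origin (TCP) lies midway between the tips of the shut fingers; the grasp point (between the pads) lies behind it (arm.tcp_to_grasp is the z of the grasp point in the tool frame, in m); z points along the fingers, x is the direction in which the jaws open and shut, and the axes are right-handed (so a half turn about z gives the same grasp; the last joint's range is limited). The gripper opens to 87 mm and grips with 3 to 60 N. Pads are 19 mm wide; open, the fingers measure 117 mm over their backs; the gripper's body (75 mm by 190 mm) begins 51 mm behind the grasp point.
Start: joints at [1.098, 0.333, 0.04, 1.465, -0.013, 1.343, -0.059], TCP at [0.237, -0.605, 0.223] pointing down, gripper open.
Joint ranges: [-2.58, 2.58], [-0.38, 2.09], [-1.3, 1.39], [0.25, 2.4], [-1.5, 4.64], [0.08, 2.09], [-2.65, 2.65]. Speed limits (rad/s): [2.22, 2.22, 2.79, 2.79, 3.14, 3.14, 3.14].

## Interface

Orientations are given as a unit quaternion [w, x, y, z].
In Python, from rig import arm, viewer gives the robot as it stands.
- The arm moves only by the shell command python3 -m jog 'ROWS' [FORCE]. ROWS is JSON, a list of rows, each a list of 7 numbers: the shift along the tool's x, y, z in m, then the turn, a rotation vector about the tool's x, y, z in degrees, then the closure, from 0 (fully open) to 1 (shut). A call has 1 to 5 rows; each row is the pose to reach, as a shift and turn from the pose commanded when the call began, along the tool's axes at that moment; what a row does not reach only later rows make up. A row lasts 1/8 s, in which the tool goes at most 62.5 mm and 10.7 degrees, less where a joint would pass 70% of its speed; a pose out of reach is approached as far as the arm can. A call with a gripper value outside its range is refused whole. The fingers move at their own pace and stop on an object; FORCE is the grip in N (left out, the last holds). Time passes only in rows, so rows that repeat a pose let the fingers close. It gives the time, the measured TCP pose, the force and the opening at its end, in the units of the state.
- arm.read_state(): the state, without advancing time (a new reading comes with each control period).
- viewer.camera(name): name is "side" or "top"; returns the picture (384x512x3 uint8, red, green, blue); there is no depth.
- viewer.camera_model(name): a dict with "vfov" (degrees; the focal length in pixels is half the picture's height over the tangent of half this angle, whatever the lens; pixels are square), "cx", "cy" (the principal point, pixels), "k1" (the pictures are not rectified: a ray, as slopes to the right and down, at radius r is drawn at 1 + k1 r^2 times it, then the intrinsics apply), "extrinsics" (4x4, takes a point from world to camera coordinates). Camera axes: x right, y down, z forward; pixel columns grow to the right and rows downward; lengths in m; the calibration is good to about 2 mm. A picture is of the moment at which its call begins. camera_model takes no time and is no camera call.
- arm.hand_in(): hands the job in, once; it reports no verdict.
The state is a dict: "clock": time; "joints": joint angles; "joint_velocities": joint speeds; "tau": joint torques, N m; "tool_pos": TCP position; "eef_rot": TCP orientation; "force": force on the tool from outside, world axes, zero at the start; "moment": the same for the moment, N m; "gripper_width": finger opening in m.
Only numpy, scipy, OpenCV 4.12 (cv2) and the standard library are available. Lean on these libraries where they do the work, as an engineer would, in place of code of your own. Each camera call takes 0.05 s, during which the arm holds its last target. There are 200 camera calls.

## Task

Test every spring clip on the bench by squeezing its handles: put the sound, stiff ones into the blue bin towards which the yellow flag leans now, and the weak ones, whose handles give way at once, into the red scrap tray. When all the clips are sorted, and not before, tip the flag over to the other blue bin. Leave the flange, the bottle and the aluminium channel alone.

Things in the scene. Friction and masses are not known exactly. Their poses are not given: they have to be found in the camera images.
- clip1_mid (a point): Spring clip, orange plastic, 112 x 56 x 24 mm, 70 g, lying flat; may be absent. All clips look alike. Point: its centre, half-way up (12 mm). z: hinge axis, up or down. +x: towards the jaws (tip 53 mm off); the two handles lie 8 to 57 mm along -x, 54 mm apart over their outer faces (along y): squeeze them together 32 mm along -x. The hinge lies 5 mm along +x.
- clip2_mid (a point): Spring clip of the same make and size as clip1; may be absent. Feel of a SOUND clip, squeezed half-way along the handles: they begin to move at about 12 to 16 N and at 20 N are still more than 44 mm apart over the outside; 35 to 50 N shuts them. Any of the clips may be sound or weak.
- clip3_mid (a point): Spring clip of the same make and size as clip1; may be absent. Feel of a WEAK clip, squeezed half-way along the handles: it gives way at once, and under 12 N shuts to its stop, where the handles are about 26 to 32 mm apart over the outside.
- clip4_mid (a point): Spring clip of the same make and size as clip1 (sound and weak clips are described at clip2 and clip3; any clip may be either); may be absent. Point and axes as for clip1.
- clip5_mid (a point): Spring clip of the same make and size as clip1 (sound and weak clips are described at clip2 and clip3; any clip may be either); may be absent. Point and axes as for clip1.
- clip6_mid (a point): Spring clip of the same make and size as clip1 (sound and weak clips are described at clip2 and clip3; any clip may be either); may be absent. Point and axes as for clip1.
- bin_left (a point): Centre of the inner floor of the left-hand blue bin of the stock station (larger y), an open box fixed to the bench, 170 (x) x 180 (y) x 60 high (mm) outside, walls and floor 5 thick; the point is 5 above the bench. Axes: x away from the robot, y to its left, z up, turned with the station. Bin centres 300 apart, flag post midway.
- bin_right (a point): Centre of the inner floor of the right-hand blue bin of the stock station (smaller y), an open box fixed to the bench, 170 (x) x 180 (y) x 60 high (mm) outside, walls and floor 5 thick; the point is 5 above the bench. Axes: x away from the robot, y to its left, z up, turned with the station. Bin centres 300 apart, flag post midway.
- scrap (a point): Centre of the inner floor of the red scrap tray, an open box fixed to the bench, 170 (x) x 180 (y) x 60 high (mm) outside, walls and floor 5 thick; the point is 5 above the bench. Its axes turn with the tray, z up.
- flag (a joint): Angle of the yellow flag (rad): +0.5 when it leans on its stop towards the left-hand blue bin, -0.5 towards the right-hand one, 0 upright. It is top-heavy and falls to whichever side it is pushed past upright (under 1 N at the tip).
- flag_hinge (a point): Hinge of the flag, on top of the grey post between the two blue bins, 75 mm above the bench; the hinge axis is the station's x axis. Axes as the station's.
- flag_tip (a point): Middle of the top edge of the yellow flag, 80 mm from the hinge. The flag is a plate 50 wide (along the hinge axis), 8 thick, reaching from 5 to 80 mm from the hinge.
- flange: Bystander: stainless flange on a 110 x 110 mm plate, 34 high; origin at the centre of its underside.
- cleaner: Bystander: white bottle, 60 mm across, 160 high; origin at the centre of its underside.
- channel: Bystander: aluminium U-channel, 160 x 50 x 40 mm; origin at the centre of its underside.
There are look-alikes about, which are no part of the job. What is shaped like the part that bears clip5_mid but black, purple or white is not meant.

How it is judged:
On the way, in this order (a step that is already met when the one before it is completed fails the run):
1. every clip is in its right place (sound: the blue bin the flag leans towards; weak: the red tray) while the flag still leans as at the start (distance of flag_tip from where it was at the start of the episode below 0.0415 m and ((value of joint flag above 0.35 rad and (x of sound_a in the frame of bin_left between -0.08 and 0.08 m and y of sound_a in the frame of bin_left between -0.085 and 0.085 m and z of sound_a in the frame of bin_left between 0 and 0.07 m) and (x of sound_b in the frame of bin_left between -0.08 and 0.08 m and y of sound_b in the frame of bin_left between -0.085 and 0.085 m and z of sound_b in the frame of bin_left between 0 and 0.07 m) and (x of sound_c in the frame of bin_left between -0.08 and 0.08 m and y of sound_c in the frame of bin_left between -0.085 and 0.085 m and z of sound_c in the frame of bin_left between 0 and 0.07 m)) or (value of joint flag below -0.35 rad and (x of sound_a in the frame of bin_right between -0.08 and 0.08 m and y of sound_a in the frame of bin_right between -0.085 and 0.085 m and z of sound_a in the frame of bin_right between 0 and 0.07 m) and (x of sound_b in the frame of bin_right between -0.08 and 0.08 m and y of sound_b in the frame of bin_right between -0.085 and 0.085 m and z of sound_b in the frame of bin_right between 0 and 0.07 m) and (x of sound_c in the frame of bin_right between -0.08 and 0.08 m and y of sound_c in the frame of bin_right between -0.085 and 0.085 m and z of sound_c in the frame of bin_right between 0 and 0.07 m))) and x of weak_a in the frame of scrap between -0.08 and 0.08 m and y of weak_a in the frame of scrap between -0.085 and 0.085 m and z of weak_a in the frame of scrap between 0 and 0.07 m and x of weak_b in the frame of scrap between -0.08 and 0.08 m and y of weak_b in the frame of scrap between -0.085 and 0.085 m and z of weak_b in the frame of scrap between 0 and 0.07 m and x of weak_c in the frame of scrap between -0.08 and 0.08 m and y of weak_c in the frame of scrap between -0.085 and 0.085 m and z of weak_c in the frame of scrap between 0 and 0.07 m), for 0.2 s.
2. the flag has been tipped over to the other bin (((value of joint flag below -0.35 rad and (x of sound_a in the frame of bin_left between -0.08 and 0.08 m and y of sound_a in the frame of bin_left between -0.085 and 0.085 m and z of sound_a in the frame of bin_left between 0 and 0.07 m) and (x of sound_b in the frame of bin_left between -0.08 and 0.08 m and y of sound_b in the frame of bin_left between -0.085 and 0.085 m and z of sound_b in the frame of bin_left between 0 and 0.07 m) and (x of sound_c in the frame of bin_left between -0.08 and 0.08 m and y of sound_c in the frame of bin_left between -0.085 and 0.085 m and z of sound_c in the frame of bin_left between 0 and 0.07 m)) or (value of joint flag above 0.35 rad and (x of sound_a in the frame of bin_right between -0.08 and 0.08 m and y of sound_a in the frame of bin_right between -0.085 and 0.085 m and z of sound_a in the frame of bin_right between 0 and 0.07 m) and (x of sound_b in the frame of bin_right between -0.08 and 0.08 m and y of sound_b in the frame of bin_right between -0.085 and 0.085 m and z of sound_b in the frame of bin_right between 0 and 0.07 m) and (x of sound_c in the frame of bin_right between -0.08 and 0.08 m and y of sound_c in the frame of bin_right between -0.085 and 0.085 m and z of sound_c in the frame of bin_right between 0 and 0.07 m)))), for 0.2 s.
At the end, for the whole second after the job is handed in: Every sound clip lies at rest in the blue bin towards which the flag leaned at the start, and every weak clip in the red scrap tray (each clip's centre within the walls and no more than 70 mm above the inner floor), and the flag leans more than 0.35 rad towards the other blue bin (((value of joint flag below -0.35 rad and (x of sound_a in the frame of bin_left between -0.08 and 0.08 m and y of sound_a in the frame of bin_left between -0.085 and 0.085 m and z of sound_a in the frame of bin_left between 0 and 0.07 m) and (x of sound_b in the frame of bin_left between -0.08 and 0.08 m and y of sound_b in the frame of bin_left between -0.085 and 0.085 m and z of sound_b in the frame of bin_left between 0 and 0.07 m) and (x of sound_c in the frame of bin_left between -0.08 and 0.08 m and y of sound_c in the frame of bin_left between -0.085 and 0.085 m and z of sound_c in the frame of bin_left between 0 and 0.07 m)) or (value of joint flag above 0.35 rad and (x of sound_a in the frame of bin_right between -0.08 and 0.08 m and y of sound_a in the frame of bin_right between -0.085 and 0.085 m and z of sound_a in the frame of bin_right between 0 and 0.07 m) and (x of sound_b in the frame of bin_right between -0.08 and 0.08 m and y of sound_b in the frame of bin_right between -0.085 and 0.085 m and z of sound_b in the frame of bin_right between 0 and 0.07 m) and (x of sound_c in the frame of bin_right between -0.08 and 0.08 m and y of sound_c in the frame of bin_right between -0.085 and 0.085 m and z of sound_c in the frame of bin_right between 0 and 0.07 m))) and x of weak_a in the frame of scrap between -0.08 and 0.08 m and y of weak_a in the frame of scrap between -0.085 and 0.085 m and z of weak_a in the frame of scrap between 0 and 0.07 m and x of weak_b in the frame of scrap between -0.08 and 0.08 m and y of weak_b in the frame of scrap between -0.085 and 0.085 m and z of weak_b in the frame of scrap between 0 and 0.07 m and x of weak_c in the frame of scrap between -0.08 and 0.08 m and y of weak_c in the frame of scrap between -0.085 and 0.085 m and z of weak_c in the frame of scrap between 0 and 0.07 m and linear speed of each of clip1, clip2, clip3, clip4, clip5, clip6 below 0.03 m/s); the robot touches nothing.
It fails at once if the flange is moved by more than 30 mm (distance of flange from where it was at the start of the episode above 0.03 m).
It fails at once if the bottle is moved by more than 30 mm (distance of cleaner from where it was at the start of the episode above 0.03 m).
It fails at once if the aluminium channel is moved by more than 30 mm (distance of channel from where it was at the start of the episode above 0.03 m).
Of clip1, clip2, clip3, clip4, clip5, clip6 only 4 to 6 are there at a start; the rules pass over those that are not, and their reading is None.
At some moment in a run one of clip1, clip2, clip3, clip4, clip5, clip6 may be knocked a few centimetres aside while the robot is not near it.
Once in a run the grip may slacken for a moment while it holds something.
It also fails if it takes over 210 s, if anything falls off the work surface, if the arm or the gripper's body presses on something with over 40 N, if the wrist force passes 120 N, or if a joint passes its speed limit or range.

## Working session

There is one attempt and no reset: what is moved stays moved. The work goes in short steps, Python scripts to look and compute and a shell command to move; the robot and the scene stay as the last step left them, time stands still between calls to the robot, and variables do not carry over. Pictures are saved under pics/ and viewed, about 12 in all and at most 16, crops included, and the job is handed in when it is done.

```bash
ls; mkdir -p pics; python3 - <<'E'
from rig import arm, viewer
import cv2
for n in("top","side"):
    cv2.imwrite(f"pics/{n}0.png",cv2.resize(viewer.camera(n)[:,:,::-1],(800,600),interpolation=cv2.INTER_CUBIC))
    print(viewer.camera_model(n))
print(arm.read_state(),arm.tcp_to_grasp)
E
```

```text
pics
{'vfov': 42.268311263054706, 'cx': 247.48932520687674, 'cy': 194.4893600601402, 'k1': 0.04840243201352371, 'extrinsics': array([[-0.00544653, -0.99997169, -0.00519228,  0.04623826],
       [-0.9914404 ,  0.00607725, -0.13041852,  0.53484824],
       [ 0.13044638,  0.00443751, -0.99144543,  1.62155506],
       [ 0.        ,  0.        ,  0.        ,  1.        ]])}
{'vfov': 45.036179836292085, 'cx': 254.07746604808577, 'cy': 197.13012110332767, 'k1': -0.0920947254650568, 'extrinsics': array([[-0.93750912, -0.34760567, -0.01571453,  0.51757059],
       [-0.2320965 ,  0.65834601, -0.71603892,  0.20620313],
       [ 0.25924479, -0.66764573, -0.69788345,  1.41923829],
       [ 0.        ,  0.        ,  0.        ,  1.        ]])}
{'clock': 0.1, 'joints': array([ 1.09778186,  0.33384368,  0.03988032,  1.46614948, -0.01338292,
        1.34325974, -0.05852676]), 'joint_velocities': array([-0.00017317, -0.00054007,  0.00069446, -0.00100912,  0.00032865,
       -0.00012672, -0.0010225 ]), 'tau': array([ 3.38357720e-03, -6.57813549e+01,  1.33999228e+00, -4.04710937e+01,
       -5.94980665e-02,  4.09290183e-02,  9.79365018e-05]), 'tool_pos': array([ 0.23718387, -0.6047573 ,  0.22176239]), 'eef_rot': array([-3.45082088e-04,  8.26173971e-01, -5.63414664e-01, -6.05884913e-04]), 'force': array([-0.42678254,  0.71069099,  0.00501729]), 'moment': array([-0.01477433, -0.02104361,  0.01198998]), 'gripper_width': 0.08694688467612348} -0.0187
```

View pics/top0.png

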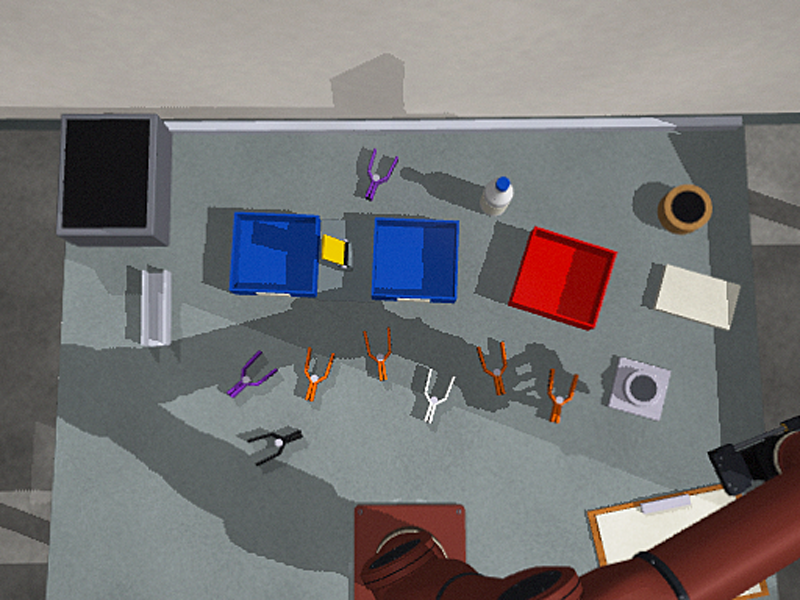

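View pics/side0.png

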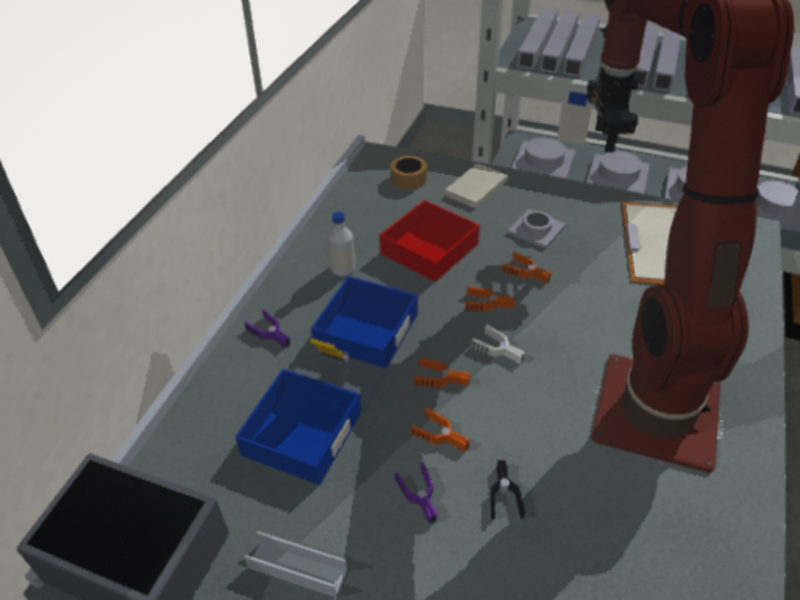

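The top view shows four orange clips with hinges at about (314,378), (380,357), (497,373) and (560,399). The look-alikes are purple at (246,379) and (375,178), white at (434,401) and black at (278,442). The flag at (335,250) seems to lean towards the left-hand bin. I'll measure these next and check them in a crop.

```bash
cat > h.py <<'E'
import numpy as np, cv2
from rig import arm, viewer
from scipy.spatial.transform import Rotation as R
def K(m):
    f=192/np.tan(np.radians(m["vfov"]/2)); return f
def p2w(n,px,z):
    m=viewer.camera_model(n);E=m["extrinsics"];f=K(m)
    d=(np.atleast_2d(px).astype(float)-[m["cx"],m["cy"]])/f; s=d.copy()
    for _ in range(20): s=d/(1+m["k1"]*(s**2).sum(1,keepdims=True))
    r=np.c_[s,np.ones(len(s))]@E[:3,:3]; c=-E[:3,:3].T@E[:3,3]
    z=np.asarray(z,float)
    return c+r*((z-c[2])/r[:,2])[:,None]
def w2p(n,P):
    m=viewer.camera_model(n);E=m["extrinsics"];q=np.atleast_2d(P)@E[:3,:3].T+E[:3,3]
    s=q[:,:2]/q[:,2:]; return s*(1+m["k1"]*(s**2).sum(1,keepdims=True))*K(m)+[m["cx"],m["cy"]]
def masks(img):
    h=cv2.cvtColor(img,cv2.COLOR_RGB2HSV)
    return dict(orange=cv2.inRange(h,(6,150,80),(16,255,255)),blue=cv2.inRange(h,(105,150,40),(125,255,255)),
      red=cv2.inRange(h,(0,200,60),(3,255,255))|cv2.inRange(h,(176,200,60),(180,255,255)),yellow=cv2.inRange(h,(20,150,80),(32,255,255)))
def comps(mask,amin):
    n,l,s,_=cv2.connectedComponentsWithStats(mask)
    return [np.argwhere(l==i)[:,::-1] for i in range(1,n) if s[i,4]>=amin]
def clips(img):
    out=[]
    mk=cv2.morphologyEx(masks(img)["orange"],cv2.MORPH_CLOSE,np.ones((5,5),np.uint8))
    for c in comps(mk,60):
        w=p2w("top",c,0.018)[:,:2]; mu=w.mean(0)
        best=None
        for a in np.radians(np.arange(0,180,1)):   # symmetric axis: mirror-fit
            u=np.array([np.cos(a),np.sin(a)]);v=np.array([-u[1],u[0]])
            x=(w-mu)@u;y=(w-mu)@v
            L=np.ptp(x);W=np.ptp(y)
            sc=abs(L-.112)+abs(W-.056)
            if best is None or sc<best[0]: best=(sc,a,u,v,x,y,L,W)
        _,a,u,v,x,y,L,W=best
        # handles end is the wide one
        wide=lambda k: np.ptp(y[k]) if k.any() else 0
        if wide(x>x.max()-.03)>wide(x<x.min()+.03): u=-u;v=-v;x=-x;y=-y
        ctr=mu+u*((x.max()+x.min())/2-.002)+v*(y.max()+y.min())/2
        out.append((ctr,np.degrees(np.arctan2(u[1],u[0])),L,W,len(c),c.mean(0)))
    return out
def step(P,yaw):
    """tool-frame shift to TCP target P, jaws along world angle yaw(deg), pointing down"""
    s=arm.read_state();r=R.from_quat(np.roll(s["eef_rot"],-1))
    best=None
    for k in(0,180):
        y=np.radians(yaw+k);x=[np.cos(y),np.sin(y),0];zz=[0,0,-1]
        t=R.from_matrix(np.c_[x,np.cross(zz,x),zz]);rv=np.degrees((r.inv()*t).as_rotvec())
        if best is None or np.linalg.norm(rv)<np.linalg.norm(best):best=rv
    return np.round(1000*r.inv().apply(np.array(P)-s["tool_pos"])),np.round(best,1)
E
python3 - <<'E'
from h import *
img=viewer.camera("top"); np.set_printoptions(precision=3,suppress=True)
for c in clips(img): print("clip",*c, "grasp",c[0]-.032*np.array([np.cos(np.radians(c[1])),np.sin(np.radians(c[1]))]))
M=masks(img)
for k in("blue","red"):
    for c in comps(M[k],500):
        hull=cv2.boxPoints(cv2.minAreaRect(p2w("top",cv2.convexHull(c)[:,0],0.06)[:,:2].astype(np.float32)))
        print(k,hull.mean(0),[np.linalg.norm(hull[i]-hull[i-1]) for i in(0,1)],np.degrees(np.arctan2(*(hull[1]-hull[0])[::-1])))
for c in comps(M["yellow"],20): print("flag px",c.mean(0),p2w("top",c.mean(0),.12))
s=viewer.camera("side")
for c in comps(masks(s)["yellow"],20): print("flag side",c.mean(0),p2w("side",c.mean(0),.12))
for x in(240,250): pass
cv2.imwrite("pics/crop1.png",cv2.resize(img[100:300,130:390,::-1],(780,600),interpolation=cv2.INTER_CUBIC))
E
```

```text
clip [ 0.744 -0.606] 126.0 0.11102299598657933 0.09406649487982632 279 [437.423 135.065] grasp [ 0.763 -0.632]
clip [0.432 0.063] -175.0 0.11187645495121026 0.05741186670921494 152 [243.039 227.559] grasp [0.464 0.065]
clip [ 0.401 -0.19 ] -163.0 0.10919632343320015 0.06040301456250895 178 [317.096 236.522] grasp [ 0.432 -0.18 ]
clip [0.389 0.193] 171.0 0.11124035231431134 0.05721068971539492 171 [201.099 240.398] grasp [0.42  0.188]
clip [ 0.34  -0.323] 170.0 0.1093450665322808 0.0589181374962202 188 [357.633 253.66 ] grasp [ 0.372 -0.328]
clip [ 0.077 -0.515] -78.00000000000001 0.2850135090921746 0.11126892842754729 371 [403.105 330.167] grasp [ 0.07  -0.484]
clip [-0.055 -0.69 ] -32.0 0.06711250567164469 0.055674795883743404 103 [483.155 379.184] grasp [-0.082 -0.673]
blue [0.641 0.28 ] [np.float32(0.1862285), np.float32(0.17775714)] -2.6511066
blue [ 0.627 -0.017] [np.float32(0.18061751), np.float32(0.17809346)] -2.741021
red [ 0.585 -0.326] [np.float32(0.18342888), np.float32(0.17886023)] -18.492603
flag px [212.736 159.414] [[0.638 0.153 0.12 ]]
flag side [208.66 222.5 ] [[0.637 0.158 0.12 ]]
```

View pics/crop1.png

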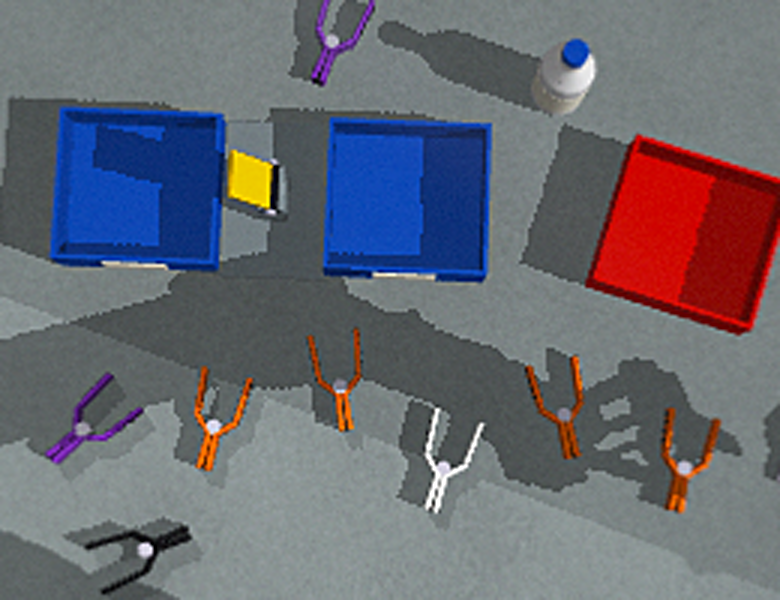

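The crop confirms four orange clips, all with handles pointing away from the robot. The flag at y≈0.155 leans left of its post (midpoint y≈0.131), so bin_left takes the sound clips. I'll start with the right-most clip, grasp point (0.372, -0.328).

```bash
cat > go.py <<'E'
import sys
from h import *
v=list(map(float,sys.argv[1:])); print(step(v[:3],v[3]))
E
python3 go.py .372 -.328 .13 80; python3 - <<'E'
from h import *
# hinge check, z top .024
for x,y in((212,427),(341,387),(564,415),(684,467)): print(p2w("top",(130+x/3,100+y/3),.024).round(3))
E
```

```text
(array([-208., -227.,   92.]), array([ 0. ,  0.1, 31.4]))
[[0.378 0.199 0.024]]
[[0.421 0.057 0.024]]
[[ 0.389 -0.19   0.024]]
[[ 0.331 -0.319  0.024]]
```

```bash
python3 -m jog '[[-0.041,-0.045,0.01,0,0,8,0],[-0.082,-0.09,0.02,0,0,16,0],[-0.123,-0.135,0.03,0,0,24,0],[-0.165,-0.18,0.05,0,0,31,0],[-0.206,-0.225,0.07,0,0,31,0]]' 20; python3 go.py .370 -.327 .06 80
```

```text
clock: 0.82
tool_pos: [0.3706, -0.3326, 0.1534]
eef_rot: [0.0, -0.645, 0.764, -0.0]
force: [1.7, 0.1, 0.1]
gripper_width: 0.0869
(array([-5.,  2., 93.]), array([-0. , -0. ,  0.3]))
```

```bash
python3 -m jog '[[-0.005,0.002,0.05,0,0,0,0],[-0.005,0.002,0.1,0,0,0,0],[-0.005,0.002,0.147,0,0,0,0],[-0.005,0.002,0.147,0,0,0,0]]'; python3 - <<'E'
from h import *
i=viewer.camera("side")[130:210,270:380,::-1]
cv2.imwrite("pics/c2.png",cv2.resize(i,(770,560),interpolation=cv2.INTER_CUBIC))
E
```

```text
clock: 1.32
tool_pos: [0.3673, -0.3278, 0.0045]
eef_rot: [-0.0, -0.646, 0.764, 0.002]
force: [-0.5, -0.5, 1.2]
gripper_width: 0.0874
```

View pics/c2.png

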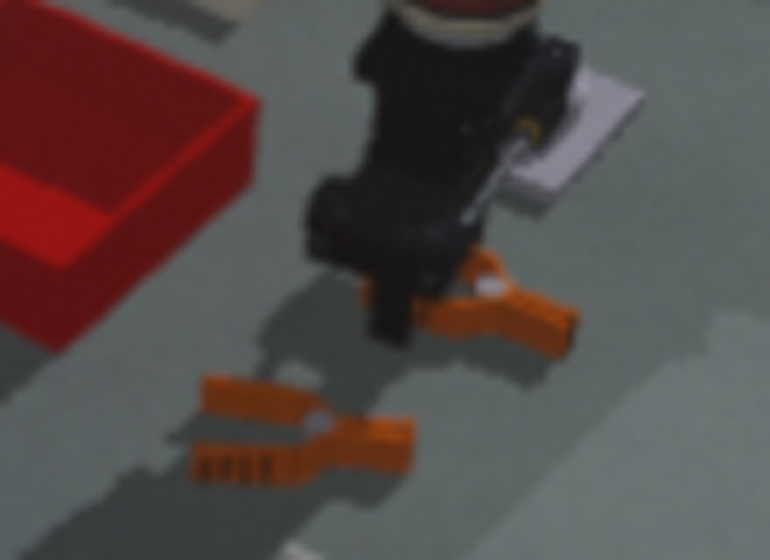

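The near finger is half-way along the handles, outside them, and the gripper body is clear of the flange. I'll squeeze at 20 N.

```bash
python3 -m jog '[[0,0,0,0,0,0,1],[0,0,0,0,0,0,1],[0,0,0,0,0,0,1],[0,0,0,0,0,0,1],[0,0,0,0,0,0,1]]' 18; python3 -m jog '[[0,0,0,0,0,0,1],[0,0,0,0,0,0,1],[0,0,0,0,0,0,1]]' 18
```

```text
clock: 2.0
tool_pos: [0.3693, -0.3294, 0.0072]
eef_rot: [0.0, -0.646, 0.764, -0.0]
force: [1.9, -0.5, 4.1]
gripper_width: 0.0453
clock: 2.38
tool_pos: [0.3693, -0.3296, 0.0072]
eef_rot: [0.0, -0.646, 0.764, -0.001]
force: [0.6, -0.8, 5.1]
gripper_width: 0.0281
```

It shut to 28 mm under 18 N, so this clip is weak and goes to the scrap tray. Lifting it.

```bash
python3 -m jog '[[0,0,-0.04,0,0,0,1],[0,0,-0.08,0,0,0,1],[0,0,-0.13,0,0,0,1],[0,0,-0.13,0,0,0,1]]' 25; python3 go.py .604 -.369 .14 71.5
```

```text
clock: 2.88
tool_pos: [0.3703, -0.3304, 0.1401]
eef_rot: [0.001, -0.645, 0.764, -0.003]
force: [-1.0, -0.6, -1.4]
gripper_width: 0.0278
(array([  -1., -237.,    1.]), array([-0.3, -0.1,  8.9]))
```

```bash
python3 -m jog '[[0,-0.06,0,0,0,4,1],[0,-0.12,0,0,0,8,1],[0,-0.18,0,0,0,9,1],[0,-0.237,0,0,0,9,1],[0,-0.237,0.05,0,0,9,1]]' ; python3 -m jog '[[0,0,0.05,0,0,0,1],[0,0,0.05,0,0,0,1]]'
```

```text
clock: 3.5
tool_pos: [0.6089, -0.3683, 0.0879]
eef_rot: [0.002, -0.585, 0.811, -0.003]
force: [0.4, -0.5, -0.7]
gripper_width: 0.0274
clock: 3.75
tool_pos: [0.5985, -0.3664, 0.0303]
eef_rot: [-0.002, -0.584, 0.812, 0.005]
force: [-0.8, -0.6, -0.4]
gripper_width: 0.0273
```

```bash
python3 -m jog '[[-0.012,0,0.01,0,0,0,1],[-0.012,0,0.01,0,0,0,0.28],[-0.012,0,0.01,0,0,0,0.28],[-0.012,0,-0.05,0,0,0,0.28],[-0.012,0,-0.11,0,0,0,0.0]]'; python3 go.py .430 -.180 .14 107
```

```text
clock: 4.38
tool_pos: [0.606, -0.3575, 0.149]
eef_rot: [-0.0, -0.583, 0.812, -0.0]
force: [1.7, 0.3, -0.2]
gripper_width: 0.0596
(array([-112.,  223.,    9.]), array([ -0. ,  -0. , -35.6]))
```

```bash
python3 -m jog '[[0,0,0,0,0,0,0],[0,0,0,0,0,0,0],[-0.02,0.045,0,0,0,-9,0],[-0.045,0.09,0,0,0,-18,0]]'; python3 -m jog '[[-0.04,0.05,0,0,0,-9,0],[-0.075,0.105,0,0,0,-18,0]]';python3 - <<'E'
from h import *
a=viewer.camera("top")[100:300,130:420,::-1]
cv2.imwrite("pics/c3.png",cv2.resize(a,(800,552),interpolation=cv2.INTER_CUBIC))
E
python3 go.py .430 -.180 .14 107
```

```text
clock: 4.88
tool_pos: [0.5334, -0.2852, 0.1448]
eef_rot: [-0.001, -0.705, 0.709, 0.001]
force: [0.4, -0.1, 1.0]
gripper_width: 0.0863
clock: 5.12
tool_pos: [0.4325, -0.2104, 0.1453]
eef_rot: [0.0, 0.808, -0.59, -0.001]
force: [-0.1, 1.0, 1.3]
gripper_width: 0.087
(array([-23., -14.,   3.]), array([0.5, 0.4, 1.3]))
```

View pics/c3.png

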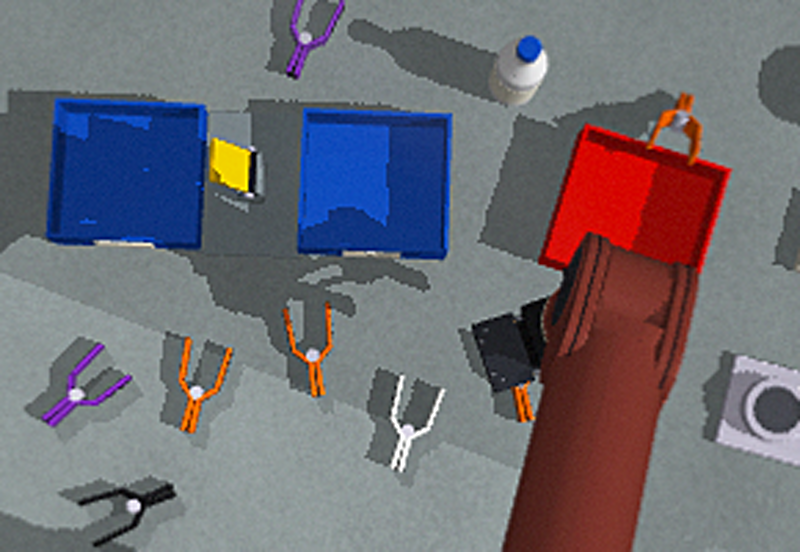

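The clip was flung on release and now sits at or over the tray's far wall, at about (680,120). I'll check it in the side view.

```bash
python3 - <<'E'
from h import *
a=viewer.camera("side")[100:200,210:340,::-1]
cv2.imwrite("pics/c4.png",cv2.resize(a,(780,600),interpolation=cv2.INTER_CUBIC))
E
```

```text
(no output)
```

View pics/c4.png

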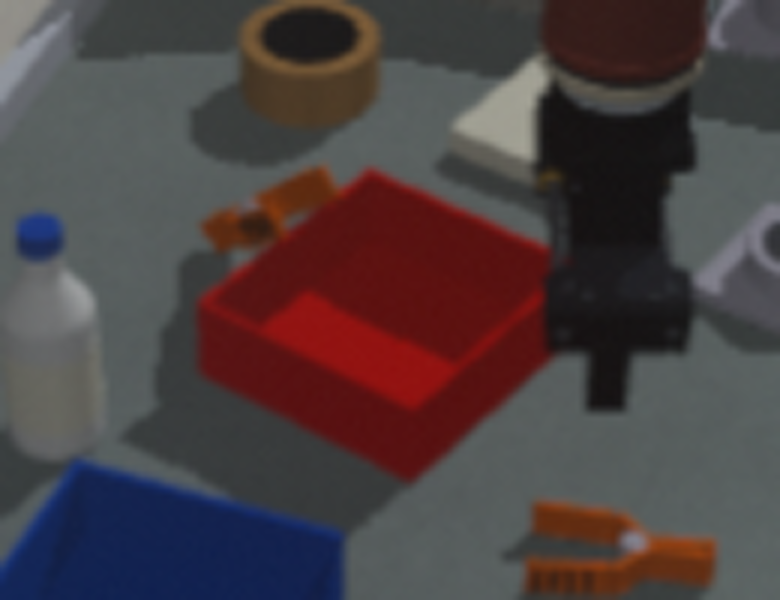

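```bash
cat >> h.py <<'E'
def tri(pt,ps):
    from scipy.optimize import least_squares
    r=least_squares(lambda P:np.r_[(w2p("top",P)-pt)[0],(w2p("side",P)-ps)[0]],[.6,-.2,.03]); return r.x.round(3),np.abs(r.fun).max().round(1)
E
python3 - <<'E'
from h import *
T=lambda x,y:(130+x*290/800,100+y*200/552)
S=lambda x,y:(210+x/6,100+y/6)
print("hinge",tri(T(682,120),S(250,210)))
print("tip",tri(T(686,96),S(205,235)),tri(T(686,96),S(215,225)))
print("h1 top-right",tri(T(695,155),S(325,180)))
for z in(0,.024,.04,.06): print(z,p2w("top",T(682,120),z).round(3),p2w("side",S(250,210),z).round(3))
E
```

```text
hinge (array([ 0.705, -0.392,  0.043]), np.float64(0.4))
tip (array([ 0.745, -0.409, -0.   ]), np.float64(0.4)) (array([ 0.74 , -0.406,  0.012]), np.float64(0.4))
h1 top-right (array([ 0.654, -0.397,  0.076]), np.float64(0.4))
0 [[ 0.714 -0.403  0.   ]] [[ 0.728 -0.446  0.   ]]
0.024 [[ 0.708 -0.397  0.024]] [[ 0.716 -0.415  0.024]]
0.04 [[ 0.704 -0.393  0.04 ]] [[ 0.708 -0.395  0.04 ]]
0.06 [[ 0.7   -0.388  0.06 ]] [[ 0.698 -0.37   0.06 ]]
```

The clip leans over the far tray wall, with its hinge at (0.705, -0.392, 0.043) and its tip on the bench. It was flung because I lifted before the fingers had opened. From now on I'll wait at each release. I'll test the clip next to the gripper first, then recover this one.

```bash
python3 -m jog '[[-0.023,-0.012,0.03,0,0,1,0],[-0.023,-0.012,0.09,0,0,1,0],[-0.023,-0.012,0.138,0,0,1,0],[-0.023,-0.012,0.138,0,0,1,0],[-0.023,-0.012,0.138,0,0,1,0]]'; for i in 1 2; do python3 -m jog '[[0,0,0,0,0,0,1],[0,0,0,0,0,0,1],[0,0,0,0,0,0,1],[0,0,0,0,0,0,1],[0,0,0,0,0,0,1]]' 18;done
```

```text
clock: 5.85
tool_pos: [0.4399, -0.1869, 0.0098]
eef_rot: [-0.0, 0.801, -0.599, 0.0]
force: [-0.2, -0.9, -0.1]
gripper_width: 0.0868
clock: 6.48
tool_pos: [0.4398, -0.1865, 0.0092]
eef_rot: [-0.0, 0.801, -0.599, 0.0]
force: [0.3, 1.1, 5.5]
gripper_width: 0.0488
clock: 7.1
tool_pos: [0.4398, -0.1865, 0.0092]
eef_rot: [-0.0, 0.801, -0.599, 0.0]
force: [0.3, 1.6, 5.3]
gripper_width: 0.0489
```

It holds steady at 48.9 mm under 18 N, so this clip is sound and goes to bin_left. I'll grip harder, lift high over the flag and carry it there.

```bash
python3 -m jog '[[0,0,0,0,0,0,1],[0,0,0,0,0,0,1],[0,0,-0.04,0,0,0,1],[0,0,-0.09,0,0,0,1],[0,0,-0.14,0,0,0,1]]' 32;python3 -m jog '[[0,0,-0.05,0,0,0,1],[0,0,-0.05,0,0,0,1]]'; python3 go.py .676 .30 .2 87
```

```text
clock: 7.72
tool_pos: [0.4383, -0.1864, 0.1495]
eef_rot: [0.0, 0.801, -0.599, -0.001]
force: [0.8, -0.9, -0.3]
gripper_width: 0.0228
clock: 7.98
tool_pos: [0.4408, -0.1874, 0.2021]
eef_rot: [-0.0, 0.801, -0.599, 0.003]
force: [0.2, 0.4, -2.2]
gripper_width: 0.0232
(array([-401., -363.,    2.]), array([-0.3, -0.2, 19.4]))
```

```bash
python3 -m jog '[[-0.042,-0.038,0,0,0,4,1],[-0.084,-0.076,0,0,0,8,1],[-0.126,-0.114,0,0,0,12,1],[-0.168,-0.152,0,0,0,16,1],[-0.21,-0.19,0,0,0,19,1]]' ; python3 go.py .676 .30 .2 87;  python3 - <<'E'
from h import *
a=viewer.camera("side")[60:260,170:400,::-1]
cv2.imwrite("pics/c5.png",cv2.resize(a,(690,600),interpolation=cv2.INTER_CUBIC))
E
```

```text
clock: 8.6
tool_pos: [0.5619, 0.0697, 0.1971]
eef_rot: [-0.001, -0.69, 0.724, 0.001]
force: [0.7, -0.4, -0.1]
gripper_width: 0.0216
(array([-235., -103.,   -3.]), array([ 0.1, -0. ,  0.3]))
```

View pics/c5.png

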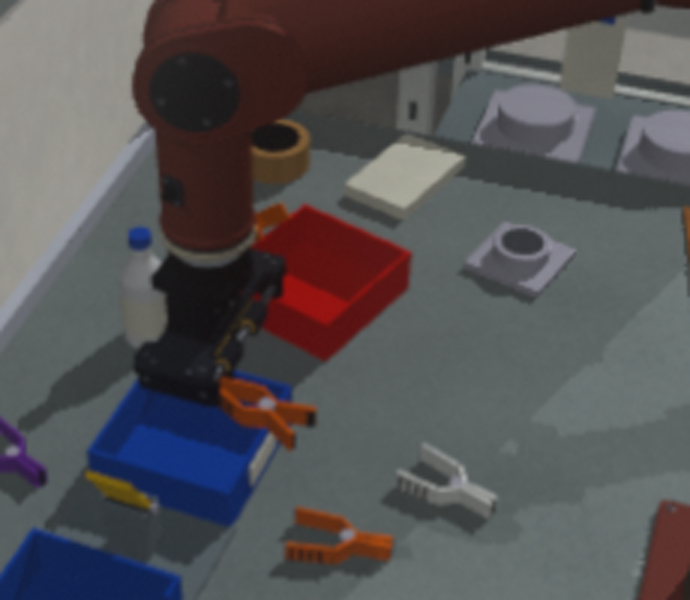

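The clip is held near its handle ends, clear of everything.

```bash
python3 -m jog '[[-0.056,-0.028,0,0,0,0,1],[-0.112,-0.056,0,0,0,0,1],[-0.168,-0.084,0,0,0,0,1],[-0.227,-0.112,0,0,0,0,1],[-0.227,-0.112,0.03,0,0,0,1]]' ; python3 go.py .686 .293 .05 87
```

```text
clock: 9.28
tool_pos: [0.684, 0.297, 0.1673]
eef_rot: [0.001, -0.693, 0.721, 0.002]
force: [-0.9, -0.4, -0.8]
gripper_width: 0.0201
(array([  4.,  -2., 117.]), array([0. , 0.2, 0.8]))
```

```bash
python3 -m jog '[[0,0,0.05,0,0,0,1],[0,0,0.1,0,0,0,1],[0,0,0.12,0,0,0,1],[0,0,0.12,0,0,0,1]]' ; python3 go.py .686 .293 .035 87
```

```text
clock: 9.78
tool_pos: [0.6833, 0.2897, 0.047]
eef_rot: [-0.001, -0.691, 0.723, 0.001]
force: [0.7, -0.4, 0.8]
gripper_width: 0.0304
(array([-3., -3., 12.]), array([ 0.2, -0.1,  0.4]))
```

```bash
python3 -m jog '[[0,0,0.015,0,0,0,1],[0,0,0.018,0,0,0,0.5],[0,0,0.018,0,0,0,0.5],[0,0,0.018,0,0,0,0.3],[0,0,0.018,0,0,0,0]]' 12; python3 -m jog '[[0,0,0,0,0,0,0],[0,0,0,0,0,0,0],[0,0,0,0,0,0,0],[0,0,0,0,0,0,0]]'; python3 -m jog '[[0,0,-0.03,0,0,0,0],[0,0,-0.08,0,0,0,0],[0,0,-0.14,0,0,0,0]]';  python3 - <<'E'
from h import *
a=viewer.camera("top")[60:300,130:430,::-1]
b=viewer.camera("side")[60:300,120:420,::-1]
cv2.imwrite("pics/c6.png",cv2.resize(np.vstack([a,b]),(750,1200),interpolation=cv2.INTER_CUBIC)[::2,::2] if 0 else cv2.resize(np.hstack([a,b]),(800,320),interpolation=cv2.INTER_CUBIC))
E
```

```text
clock: 10.4
tool_pos: [0.6845, 0.2903, 0.0313]
eef_rot: [0.0, -0.691, 0.723, -0.0]
force: [0.7, 0.7, 0.2]
gripper_width: 0.0483
clock: 10.9
tool_pos: [0.6843, 0.2903, 0.0307]
eef_rot: [-0.0, -0.691, 0.723, 0.0]
force: [-0.1, 0.4, -0.2]
gripper_width: 0.0846
clock: 11.28
tool_pos: [0.6837, 0.2899, 0.1712]
eef_rot: [-0.001, -0.691, 0.723, 0.0]
force: [1.3, 1.1, 0.0]
gripper_width: 0.087
```

View pics/c6.png

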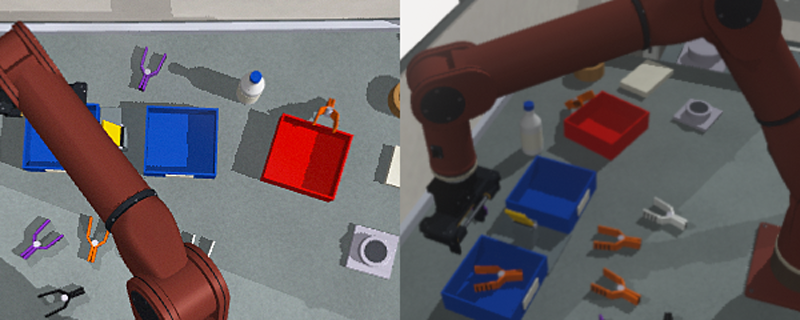

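The sound clip lies in bin_left. Next is the left-most clip; I'll re-measure it and B in this same step, without viewing a picture.

```bash
python3 - <<'E'
from h import *
for c in clips(viewer.camera("top")):
    if abs(c[2]-.111)<.01 and c[3]<.07: print(c[0].round(3),c[1],(c[0]-.03*np.array([np.cos(np.radians(c[1])),np.sin(np.radians(c[1]))])).round(3))
E
python3 go.py .417 .19 .17 81
```

```text
[0.388 0.193] 3.0000000000000004 [0.358 0.191]
(array([114., 264.,   3.]), array([-0.4,  0.2,  6.4]))
```

```bash
python3 -m jog '[[0.023,0.053,0,0,0,3,0],[0.046,0.106,0,0,0,6,0],[0.069,0.159,0,0,0,6,0],[0.092,0.212,0,0,0,6,0],[0.114,0.264,0,0,0,6,0]]';  python3 -m jog '[[0,0,0.05,0,0,0,0],[0,0,0.10,0,0,0,0],[0,0,0.10,0,0,0,0]]'; python3 go.py .417 .19 .007 81
```

```text
clock: 12.05
tool_pos: [0.4132, 0.1871, 0.1695]
eef_rot: [-0.001, -0.652, 0.758, 0.0]
force: [-0.6, -0.3, 1.0]
gripper_width: 0.0871
clock: 12.42
tool_pos: [0.4123, 0.1868, 0.0677]
eef_rot: [-0.003, -0.652, 0.758, 0.001]
force: [0.5, -0.1, 0.0]
gripper_width: 0.0866
(array([-4., -5., 61.]), array([ 0.4, -0.2,  0.4]))
```

```bash
python3 -m jog '[[-0.003,-0.003,0.03,0,0,0,0],[-0.003,-0.003,0.061,0,0,0,0],[-0.003,-0.003,0.061,0,0,0,0]]'; for i in 1 2; do python3 -m jog '[[0,0,0,0,0,0,1],[0,0,0,0,0,0,1],[0,0,0,0,0,0,1],[0,0,0,0,0,0,1],[0,0,0,0,0,0,1]]' 18;done
```

```text
clock: 12.8
tool_pos: [0.418, 0.1906, 0.0095]
eef_rot: [-0.001, -0.652, 0.758, 0.001]
force: [-0.6, -0.4, 1.7]
gripper_width: 0.0871
clock: 13.42
tool_pos: [0.4193, 0.191, 0.0102]
eef_rot: [0.0, -0.652, 0.758, -0.0]
force: [0.6, 0.6, 5.1]
gripper_width: 0.0527
clock: 14.05
tool_pos: [0.4193, 0.191, 0.0102]
eef_rot: [0.0, -0.652, 0.758, -0.0]
force: [-0.2, -0.6, 6.9]
gripper_width: 0.0528
```

It holds 52.8 mm at 18 N, so it's sound. To bin_left again.

```bash
python3 -m jog '[[0,0,0,0,0,0,1],[0,0,0,0,0,0,1],[0,0,-0.04,0,0,0,1],[0,0,-0.09,0,0,0,1],[0,0,-0.14,0,0,0,1]]' 27; python3 go.py .674 .296 .15 87
```

```text
clock: 14.68
tool_pos: [0.4181, 0.1906, 0.1508]
eef_rot: [-0.001, -0.652, 0.758, 0.0]
force: [1.2, -0.6, -0.7]
gripper_width: 0.0434
(array([-142., -237.,    0.]), array([ 0.1, -0. , -5.6]))
```

```bash
python3 -m jog '[[-0.028,-0.047,0,0,0,-3,1],[-0.056,-0.094,0,0,0,-5,1],[-0.084,-0.141,0,0,0,-5,1],[-0.112,-0.188,0,0,0,-5,1],[-0.142,-0.237,0,0,0,-5,1]]' ; python3 -m jog '[[0,0,0.05,0,0,0,1],[0,0,0.095,0,0,0,1],[0,0,0.095,0,0,0,1]]'; python3 -m jog '[[0,0,0,0,0,0,0.4],[0,0,0,0,0,0,0.4],[0,0,0,0,0,0,0.3],[0,0,0,0,0,0,0]]' 12; python3 -m jog '[[0,0,0,0,0,0,0],[0,0,0,0,0,0,0],[0,0,0,0,0,0,0],[0,0,0,0,0,0,0]]'; python3 -m jog '[[0,0,-0.03,0,0,0,0],[0,0,-0.07,0,0,0,0],[0,0,-0.11,0,0,0,0]]'; python3 go.py .460 .063 .17 95
```

```text
clock: 15.3
tool_pos: [0.6757, 0.2958, 0.1487]
eef_rot: [-0.001, -0.684, 0.729, 0.0]
force: [0.2, 0.2, 0.4]
gripper_width: 0.0437
clock: 15.68
tool_pos: [0.6714, 0.2941, 0.0496]
eef_rot: [-0.004, -0.685, 0.729, 0.001]
force: [-0.4, 0.4, -0.9]
gripper_width: 0.0435
clock: 16.18
tool_pos: [0.6748, 0.296, 0.0558]
eef_rot: [0.001, -0.685, 0.729, -0.0]
force: [-1.0, 0.3, 0.7]
gripper_width: 0.0643
clock: 16.68
tool_pos: [0.6743, 0.2958, 0.0547]
eef_rot: [-0.0, -0.685, 0.729, 0.0]
force: [-0.3, -0.2, 1.4]
gripper_width: 0.0866
clock: 17.05
tool_pos: [0.6742, 0.2957, 0.1658]
eef_rot: [-0.0, -0.685, 0.729, 0.0]
force: [-0.1, 0.4, 0.4]
gripper_width: 0.087
(array([246., 199.,  -4.]), array([ 0. , -0. , -8.6]))
```

```bash
python3 -m jog '[[0.03,0.05,0,0,0,-3,0],[0.075,0.09,0,0,0,-6,0],[0.12,0.13,0,0,0,-8,0],[0.165,0.16,0,0,0,-8,0],[0.21,0.18,0,0,0,-8,0]]'; python3 go.py .460 .063 .06 95;  python3 - <<'E'
from h import *
a=viewer.camera("side")[170:330,130:330,::-1]
cv2.imwrite("pics/c7.png",cv2.resize(a,(750,600),interpolation=cv2.INTER_CUBIC))
E
```

```text
clock: 17.68
tool_pos: [0.4801, 0.0962, 0.1648]
eef_rot: [0.0, 0.734, -0.679, 0.0]
force: [-0.2, -0.6, 0.9]
gripper_width: 0.0868
(array([ 31.,  23., 105.]), array([-0. , -0. , -0.6]))
```

View pics/c7.png

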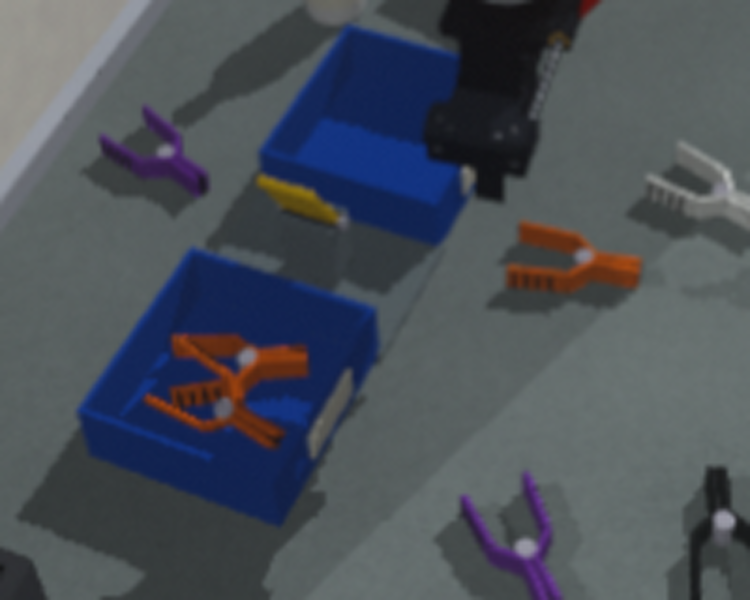

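Both sound clips lie in bin_left. Clip B's hinge is at crop (583,256); I'll verify its position before grasping.

```bash
python3 -c "
from h import *
print(p2w('side',(130+583/3.75,170+256/3.75),.024),p2w('side',(130+637/3.75,170+270/3.75),.01))"; python3 -m jog '[[0.031,0.022,0.05,0,0,0,0],[0.031,0.022,0.1,0,0,0,0],[0.031,0.022,0.14,0,0,0,0],[0.031,0.022,0.14,0,0,0,0]]'; python3 go.py .46 .063 .007 95
```

```text
[[0.42266157 0.06067138 0.024     ]] [[0.37773505 0.04868335 0.01      ]]
clock: 18.23
tool_pos: [0.4598, 0.0648, 0.0228]
eef_rot: [0.002, 0.734, -0.679, -0.002]
force: [0.0, 0.5, -0.1]
gripper_width: 0.0871
(array([ 2., -0., 16.]), array([ 0.3,  0. , -0.6]))
```

```bash
python3 -m jog '[[0.001,0,0.016,0,0,0,0],[0.001,0,0.016,0,0,0,0]]'; for i in 1 2; do python3 -m jog '[[0,0,0,0,0,0,1],[0,0,0,0,0,0,1],[0,0,0,0,0,0,1],[0,0,0,0,0,0,1],[0,0,0,0,0,0,1]]' 18;done
```

```text
clock: 18.48
tool_pos: [0.4624, 0.0639, 0.0089]
eef_rot: [-0.0, 0.734, -0.679, 0.0]
force: [0.3, 0.0, 0.9]
gripper_width: 0.087
clock: 19.1
tool_pos: [0.4624, 0.0639, 0.0089]
eef_rot: [-0.0, 0.734, -0.679, 0.0]
force: [-0.2, -0.2, 1.5]
gripper_width: 0.0451
clock: 19.73
tool_pos: [0.4624, 0.064, 0.0089]
eef_rot: [-0.0, 0.734, -0.679, 0.0]
force: [2.1, 0.3, 5.0]
gripper_width: 0.0271
```

It shut to 27 mm, so it's weak and goes to the scrap tray, placed clear of the leaning clip.

```bash
python3 -m jog '[[0,0,-0.05,0,0,0,1],[0,0,-0.1,0,0,0,1],[0,0,-0.145,0,0,0,1]]' 25; python3 go.py .609 -.323 .155 71.5
```

```text
clock: 20.1
tool_pos: [0.4614, 0.0639, 0.1549]
eef_rot: [0.0, 0.734, -0.679, -0.0]
force: [0.8, -0.9, -1.6]
gripper_width: 0.0267
(array([ 397., -117.,   -0.]), array([ 0.1, -0. , 22.9]))
```

```bash
python3 -m jog '[[0.057,-0.016,0,0,0,5,1],[0.114,-0.032,0,0,0,10,1],[0.171,-0.049,0,0,0,15,1],[0.228,-0.066,0,0,0,20,1],[0.285,-0.083,0,0,0,23,1]]'; python3 go.py .609 -.323 .155 71.5
```

```text
clock: 20.72
tool_pos: [0.5667, -0.2155, 0.1529]
eef_rot: [-0.0, -0.583, 0.813, 0.001]
force: [1.4, 1.2, 0.5]
gripper_width: 0.0269
(array([ 88., -75.,  -2.]), array([ 0.1, -0. , -0.2]))
```

```bash
python3 -m jog '[[0.044,-0.037,0,0,0,0,1],[0.088,-0.075,0,0,0,0,1],[0.088,-0.075,0.04,0,0,0,1],[0.088,-0.075,0.08,0,0,0,1],[0.088,-0.075,0.115,0,0,0,1]]'; python3 -m jog '[[0,0,0,0,0,0,1],[0,0,0,0,0,0,0.45],[0,0,0,0,0,0,0.4],[0,0,0,0,0,0,0.35],[0,0,0,0,0,0,0.3]]' 8;  python3 -m jog '[[0,0,0,0,0,0,0],[0,0,0,0,0,0,0],[0,0,0,0,0,0,0],[0,0,0,0,0,0,0],[0,0,0,0,0,0,0]]'
```

```text
clock: 21.35
tool_pos: [0.6086, -0.3207, 0.036]
eef_rot: [-0.001, -0.584, 0.812, 0.001]
force: [0.3, 0.3, -1.2]
gripper_width: 0.0269
clock: 21.98
tool_pos: [0.6102, -0.3214, 0.0395]
eef_rot: [0.0, -0.584, 0.812, -0.0]
force: [0.5, 0.0, -0.6]
gripper_width: 0.0584
clock: 22.6
tool_pos: [0.6099, -0.3211, 0.0387]
eef_rot: [0.0, -0.584, 0.812, 0.0]
force: [-0.3, -0.3, -0.5]
gripper_width: 0.0862
```

```bash
python3 -m jog '[[0,0,-0.03,0,0,0,0],[0,0,-0.08,0,0,0,0],[0,0,-0.13,0,0,0,0],[-0.04,0.06,-0.13,0,0,0,0],[-0.08,0.1,-0.13,0,0,0,0]]'; python3 - <<'E'
from h import *
a=viewer.camera("top")[110:210,290:410,::-1]
b=viewer.camera("side")[100:200,220:340,::-1]
cv2.imwrite("pics/c8.png",cv2.resize(np.hstack([a,b]),(800,333),interpolation=cv2.INTER_CUBIC))
E
```

```text
clock: 23.22
tool_pos: [0.5415, -0.2162, 0.1694]
eef_rot: [0.0, -0.583, 0.813, -0.001]
force: [0.4, 1.8, -0.2]
gripper_width: 0.0873
```

View pics/c8.png

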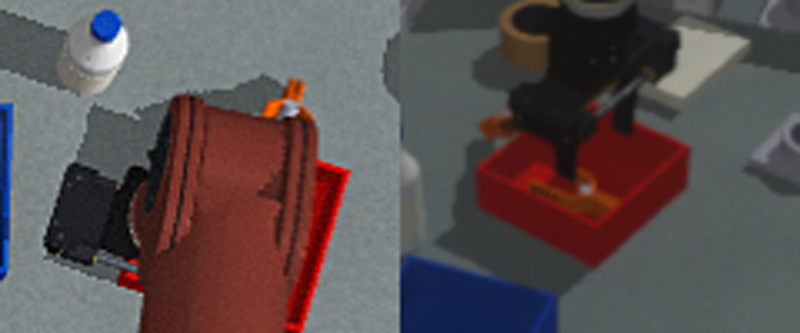

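The second weak clip lies in the tray, and the leaning one hasn't moved (hinge at top-crop (290,108)). I'll grasp its handles just outside the wall.

```bash
python3 go.py .681 -.382 .17 68
```

```text
(array([ 120., -188.,   -2.]), array([0.1, 0. , 3.8]))
```

```bash
python3 -m jog '[[0.03,-0.047,0,0,0,2,0],[0.06,-0.094,0,0,0,4,0],[0.09,-0.141,0,0,0,4,0],[0.12,-0.188,0,0,0,4,0],[0.12,-0.188,0,0,0,4,0]]'; python3 go.py .681 -.382 .05 68; python3 - <<'E'
from h import *
b=viewer.camera("side")[80:190,200:340,::-1]
cv2.imwrite("pics/c9.png",cv2.resize(b,(764,600),interpolation=cv2.INTER_CUBIC))
E
```

```text
clock: 23.95
tool_pos: [0.6823, -0.3938, 0.165]
eef_rot: [-0.001, -0.554, 0.833, 0.001]
force: [-0.8, 0.2, -0.0]
gripper_width: 0.087
(array([-10.,   5., 115.]), array([ 0.2, -0. , -0.8]))
```

View pics/c9.png

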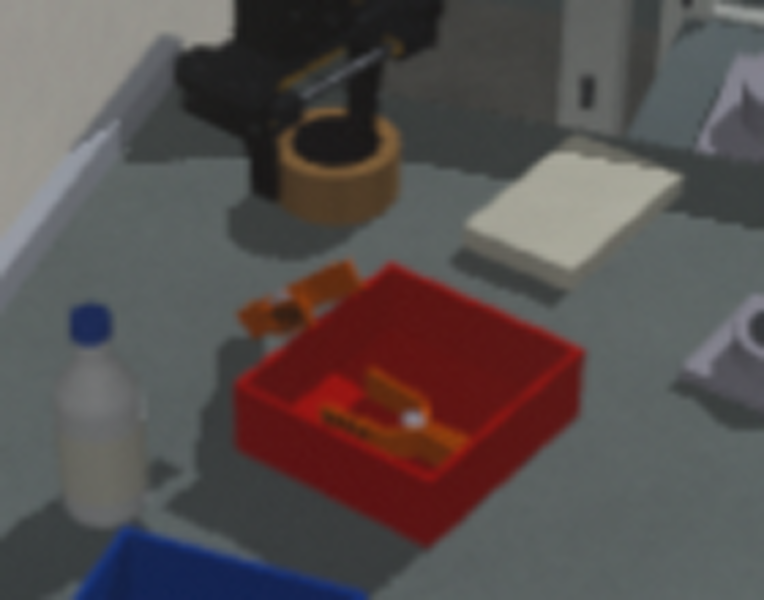

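```bash
python3 -m jog '[[-0.01,0.005,0.03,0,0,0,0],[-0.01,0.005,0.06,0,0,0,0],[-0.01,0.005,0.08,0,0,0,0],[-0.01,0.005,0.08,0,0,0,0]]'; python3 -m jog '[[0,0,0.015,0,0,0,0],[0,0,0.032,0,0,0,0],[0,0,0.032,0,0,0,0]]'; python3 go.py .681 -.382 .05 68;python3 - <<'E'
from h import *
b=viewer.camera("side")[80:190,200:340,::-1]
cv2.imwrite("pics/c10.png",cv2.resize(b,(764,600),interpolation=cv2.INTER_CUBIC))
E
```

```text
clock: 24.5
tool_pos: [0.6804, -0.3783, 0.0875]
eef_rot: [-0.001, -0.555, 0.832, 0.001]
force: [0.0, -0.7, -0.1]
gripper_width: 0.087
clock: 24.88
tool_pos: [0.6802, -0.3786, 0.0544]
eef_rot: [-0.001, -0.555, 0.832, 0.001]
force: [-0.6, -0.0, 1.1]
gripper_width: 0.0867
(array([ 3., -2.,  4.]), array([ 0.2,  0. , -0.6]))
```

View pics/c10.png

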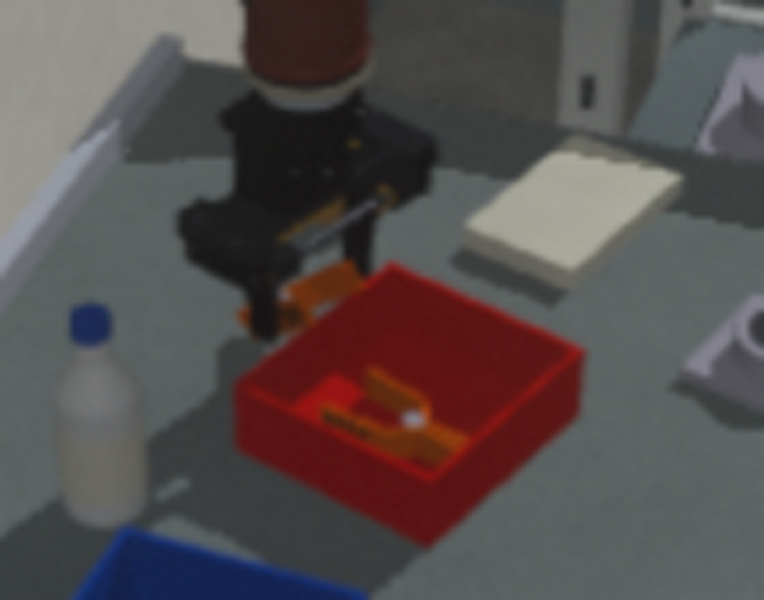

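The fingers straddle the handles and the body is clear. Closing.

```bash
python3 -m jog '[[0,0,0,0,0,0,1],[0,0,0,0,0,0,1],[0,0,0,0,0,0,1],[0,0,0,0,0,0,1],[0,0,0,0,0,0,1]]' 20; python3 -m jog '[[0,0,0,0,0,0,1],[0,0,0,0,0,0,1],[0,0,0,0,0,0,1]]';python3 -m jog '[[0,0,-0.02,0,0,0,1],[0,0,-0.05,0,0,0,1],[0,0,-0.09,0,0,0,1],[0,0,-0.09,0,0,0,1]]' ; python3 go.py .6 -.335 .145 71.5;python3 - <<'E'
from h import *
b=viewer.camera("side")[80:190,200:340,::-1]
cv2.imwrite("pics/c11.png",cv2.resize(b,(764,600),interpolation=cv2.INTER_CUBIC))
E
```

```text
clock: 25.55
tool_pos: [0.6815, -0.3794, 0.057]
eef_rot: [0.0, -0.555, 0.832, -0.0]
force: [-0.3, -0.5, 2.0]
gripper_width: 0.0452
clock: 25.92
tool_pos: [0.6819, -0.3793, 0.0572]
eef_rot: [0.0, -0.555, 0.832, -0.001]
force: [2.0, -1.2, 3.3]
gripper_width: 0.0297
clock: 26.42
tool_pos: [0.6831, -0.3796, 0.1524]
eef_rot: [0.002, -0.555, 0.832, -0.003]
force: [1.4, 0.6, -0.9]
gripper_width: 0.0304
(array([-9., 94.,  7.]), array([-0.4, -0. , -4.1]))
```

View pics/c11.png

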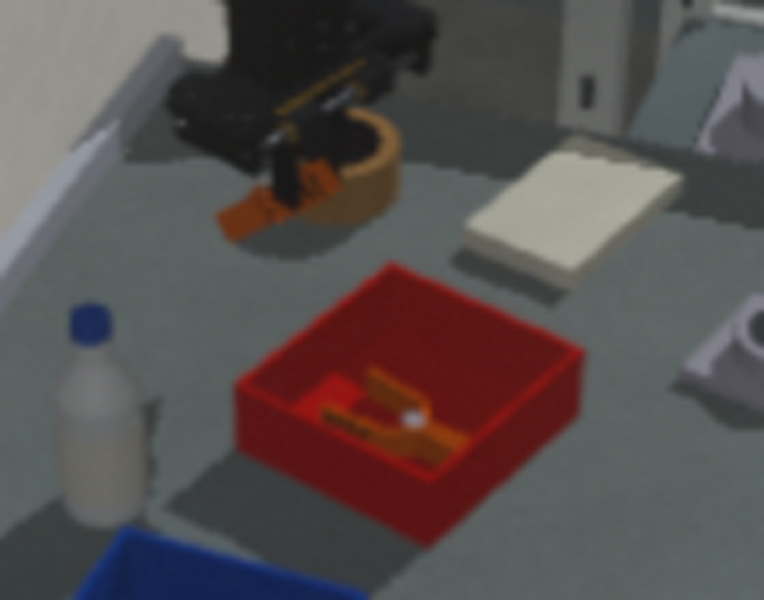

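The clip is held, jaws hanging down and away from the tray. I'll bring it over the middle of the tray.

```bash
python3 go.py .552 -.33 .15 71.5; python3 -m jog '[[-0.003,0.045,0,0,0,0,1],[-0.006,0.09,0,0,0,0,1],[-0.01,0.138,0,0,0,0,1],[-0.01,0.138,0.03,0,0,0,1],[-0.01,0.138,0.06,0,0,0,1]]' 22; python3 -m jog '[[0,0,0.02,0,0,0,1],[0,0,0.02,0,0,0,1]]'; python3 go.py .552 -.33 .07 71.5
```

```text
(array([  5., 139.,  -1.]), array([-0.2, -0. , -4.1]))
clock: 27.1
tool_pos: [0.5567, -0.3166, 0.086]
eef_rot: [-0.0, -0.555, 0.832, 0.0]
force: [-0.8, 0.1, -2.4]
gripper_width: 0.03
clock: 27.35
tool_pos: [0.5567, -0.3165, 0.065]
eef_rot: [-0.001, -0.555, 0.832, 0.001]
force: [-0.4, -0.4, -0.7]
gripper_width: 0.0298
(array([14., -1., -5.]), array([ 0.2,  0. , -4.1]))
```

```bash
python3 -m jog '[[0.01,0,0,0,0,0,1],[0.01,0,0,0,0,0,0.45],[0.01,0,0,0,0,0,0.4],[0.01,0,0,0,0,0,0.35],[0.01,0,0,0,0,0,0.3]]' 8;  python3 -m jog '[[0,0,0,0,0,0,0],[0,0,0,0,0,0,0],[0,0,0,0,0,0,0],[0,0,0,0,0,0,0],[0,0,0,0,0,0,0]]'; python3 -m jog '[[0,0,-0.03,0,0,0,0],[0,0,-0.09,0,0,0,0],[-0.05,0.03,-0.14,0,0,0,0],[-0.1,0.06,-0.14,0,0,0,0],[-0.16,0.08,-0.14,0,0,0,0]]'; python3 go.py .634 .03 .2 87; python3 - <<'E'
from h import *
b=viewer.camera("side")[80:320,130:370,::-1]
cv2.imwrite("pics/c12.png",cv2.resize(b,(600,600),interpolation=cv2.INTER_CUBIC))
E
```

```text
clock: 27.98
tool_pos: [0.5542, -0.3259, 0.067]
eef_rot: [0.0, -0.555, 0.832, -0.0]
force: [-0.1, -0.4, 0.2]
gripper_width: 0.0585
clock: 28.6
tool_pos: [0.554, -0.3261, 0.0667]
eef_rot: [-0.0, -0.555, 0.832, 0.0]
force: [-0.3, -0.1, -0.3]
gripper_width: 0.0865
clock: 29.22
tool_pos: [0.541, -0.1543, 0.2081]
eef_rot: [0.001, -0.554, 0.832, -0.001]
force: [1.6, 0.8, 0.6]
gripper_width: 0.0872
(array([-206.,  -15.,    8.]), array([ -0.1,  -0. , -19.7]))
```

View pics/c12.png

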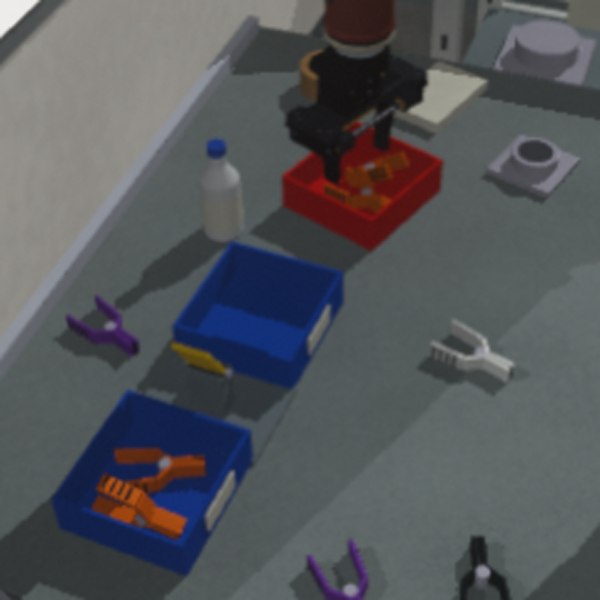

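The tray now holds two clips, around (380,165) and (365,200). In bin_left one clip seems to have shifted, so I'll check that from the top, both numerically and by eye.

```bash
python3 - <<'E'
from h import *
t=viewer.camera("top");s=viewer.camera("side")
for n,i in(("top",t),("side",s)):
    for c in comps(masks(i)["orange"],15):
        w=p2w(n,c,.03); print(n,len(c),c.mean(0).round(),w.mean(0).round(3),w.min(0).round(3),w.max(0).round(3))
cv2.imwrite("pics/c13.png",cv2.resize(np.hstack([t[110:230,130:330],s[200:320,140:340]])[:,:,::-1],(800,240),interpolation=cv2.INTER_CUBIC))
E
```

```text
top 16 [429. 124.] [ 0.772 -0.571  0.03 ] [ 0.758 -0.582  0.03 ] [ 0.782 -0.561  0.03 ]
top 25 [450. 126.] [ 0.765 -0.641  0.03 ] [ 0.74  -0.653  0.03 ] [ 0.782 -0.628  0.03 ]
top 16 [428. 137.] [ 0.726 -0.564  0.03 ] [ 0.71  -0.569  0.03 ] [ 0.738 -0.556  0.03 ]
top 113 [184. 162.] [0.648 0.257 0.03 ] [0.6   0.229 0.03 ] [0.71  0.304 0.03 ]
top 244 [162. 163.] [0.644 0.33  0.03 ] [0.59  0.313 0.03 ] [0.7   0.348 0.03 ]
top 204 [364. 181.] [ 0.579 -0.345  0.03 ] [ 0.525 -0.368  0.03 ] [ 0.626 -0.309  0.03 ]
top 797 [434. 343.] [ 0.057 -0.545  0.03 ] [-0.066 -0.716  0.03 ] [ 0.165 -0.366  0.03 ]
side 15 [399. 136.] [ 0.152 -0.597  0.03 ] [ 0.144 -0.64   0.03 ] [ 0.159 -0.56   0.03 ]
side 84 [287. 145.] [ 0.562 -0.392  0.03 ] [ 0.536 -0.422  0.03 ] [ 0.591 -0.353  0.03 ]
side 78 [273. 150.] [ 0.601 -0.342  0.03 ] [ 0.574 -0.371  0.03 ] [ 0.626 -0.318  0.03 ]
side 102 [275. 160.] [ 0.575 -0.293  0.03 ] [ 0.54  -0.318  0.03 ] [ 0.624 -0.273  0.03 ]
side 58 [408. 175.] [ 0.089 -0.37   0.03 ] [ 0.046 -0.434  0.03 ] [ 0.121 -0.344  0.03 ]
side 80 [184. 262.] [0.682 0.258 0.03 ] [0.654 0.243 0.03 ] [0.709 0.274 0.03 ]
side 536 [188. 278.] [0.643 0.31  0.03 ] [0.586 0.237 0.03 ] [0.705 0.35  0.03 ]
```

View pics/c13.png

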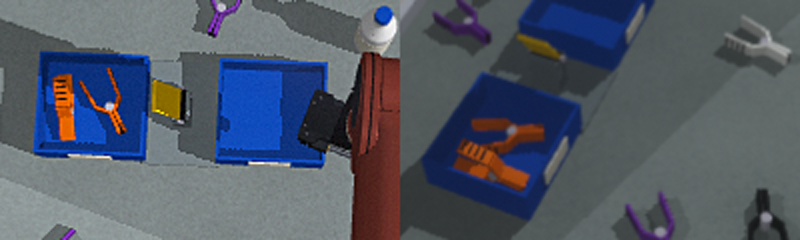

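Bin_left holds both sound clips. One is on edge near the left wall at y≈0.33, centre well inside. The tray holds both weak clips, there are no other orange clips, and the flag still leans left. Now I'll tip the flag: go over it high with the fingers shut, then down on its left side.

```bash
python3 -m jog '[[-0.05,0,-0.04,0,0,-5,1],[-0.1,0,-0.06,0,0,-10,1],[-0.15,0,-0.06,0,0,-15,1],[-0.2,0,-0.06,0,0,-19,1],[-0.25,-0.02,-0.06,0,0,-19,1]]' 20; python3 go.py .636 .25 .25 87
```

```text
clock: 30.0
tool_pos: [0.6564, 0.0679, 0.2671]
eef_rot: [0.0, -0.685, 0.729, -0.001]
force: [0.3, -0.4, 0.8]
gripper_width: 0.0448
(array([-180.,   32.,   17.]), array([-0. , -0. , -0.6]))
```

```bash
python3 -m jog '[[-0.06,0.01,0,0,0,0,1],[-0.12,0.02,0,0,0,0,1],[-0.18,0.03,0,0,0,0,1],[-0.18,0.03,0,0,0,0,1]]'; python3 -m jog '[[0,0,0.05,0,0,0,1],[0,0,0.1,0,0,0,1],[0,0,0.135,0,0,0,1],[0,0,0.135,0,0,0,1]]'; python3 go.py .634 .14 .127 87; python3 -c "
from h import *
for n in('side','top'):
  for c in comps(masks(viewer.camera(n))['yellow'],15): print(n,c.mean(0),len(c))"
```

```text
clock: 30.5
tool_pos: [0.6349, 0.255, 0.266]
eef_rot: [0.0, -0.688, 0.726, 0.002]
force: [-0.1, -0.3, 0.1]
gripper_width: 0.0054
clock: 31.0
tool_pos: [0.6363, 0.2461, 0.1283]
eef_rot: [-0.003, -0.684, 0.73, 0.001]
force: [0.3, -0.4, 0.9]
gripper_width: 0.0001
(array([106.,  -5.,   2.]), array([ 0.3, -0.2, -0.7]))
side [213.52173913 224.65217391] 46
top [215.56 157.45] 100
```

```bash
python3 -m jog '[[0.03,0,0,0,0,0,1],[0.055,0,0,0,0,0,1],[0.08,0,0,0,0,0,1],[0.1,0,0,0,0,0,1],[0.112,0,0,0,0,0,1]]'; python3 -m jog '[[0,0,0,0,0,0,1],[0,0,0,0,0,0,1],[-0.04,0,0,0,0,0,1],[-0.09,0,0,0,0,0,1],[-0.09,0,-0.06,0,0,0,1]]'; python3 -c "
from h import *
for n in('side','top'):
  for c in comps(masks(viewer.camera(n))['yellow'],15): print(n,c.mean(0),len(c),p2w(n,c.mean(0),.12))"
```

```text
clock: 31.72
tool_pos: [0.6308, 0.1362, 0.133]
eef_rot: [0.001, -0.684, 0.729, -0.001]
force: [0.5, -0.1, -0.0]
gripper_width: 0.0005
clock: 32.35
tool_pos: [0.6313, 0.2329, 0.1873]
eef_rot: [-0.003, -0.688, 0.726, 0.004]
force: [1.3, -0.9, 1.1]
gripper_width: 0.0007
side [215.14696486 214.19808307] 313 [[0.63295342 0.11997199 0.12      ]]
top [226.21764706 159.32352941] 170 [[0.63759191 0.11005584 0.12      ]]
```

The flag now leans right (centroid y≈0.11 against post 0.131). I'll retract and take one last look.

```bash
python3 -m jog '[[0,0.02,-0.06,0,0,0,1],[0,0.07,-0.1,0,0,0,1],[0,0.12,-0.1,0,0,0,1],[0,0.16,-0.1,0,0,0,1],[0.0,0.16,-0.1,0,0,0,1]]'; python3 -m jog '[[0.06,0,0,0,0,0,1],[0.12,0,0,0,0,0,1],[0.18,0,0,0,0,0,1],[0.22,0,0,0,0,0,1],[0.22,0,0,0,0,0,1]]';python3 - <<'E'
from h import *
t=viewer.camera("top");s=viewer.camera("side")
cv2.imwrite("pics/c14.png",cv2.resize(np.hstack([t[100:240,130:410],s[110:320,130:340][::1]][0:1]+[cv2.resize(s[110:320,130:340],(140,140),interpolation=cv2.INTER_AREA)])[:,:,::-1],(800,267),interpolation=cv2.INTER_CUBIC))
for c in comps(masks(s)["orange"],40)+[]: print(c.mean(0).round(),p2w("side",c.mean(0),.03).round(3),len(c))
E
```

```text
clock: 33.08
tool_pos: [0.4733, 0.2391, 0.2927]
eef_rot: [0.001, -0.686, 0.727, -0.001]
force: [0.4, -0.8, -1.3]
gripper_width: 0.0008
clock: 33.7
tool_pos: [0.4626, 0.0143, 0.2916]
eef_rot: [-0.0, -0.683, 0.731, -0.0]
force: [0.3, 1.1, -0.1]
gripper_width: 0.0005
[411. 176.] [[ 0.08  -0.368  0.03 ]] 68
[184. 262.] [[0.682 0.258 0.03 ]] 80
[188. 278.] [[0.644 0.31  0.03 ]] 549
```

View pics/c14.png

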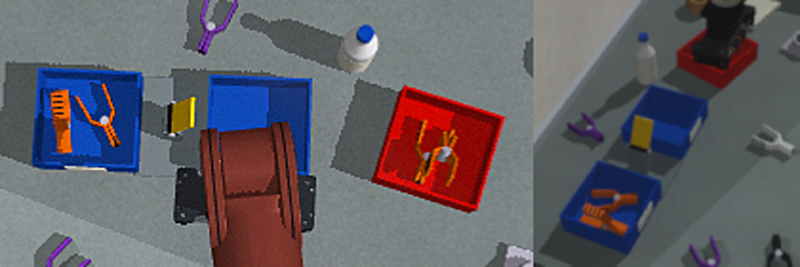

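The final picture shows two clips in the left blue bin, two in the red tray and the flag leaning right. The arm is clear of everything, so I'll hand in.

```bash
python3 -c "
from rig import arm
print(arm.hand_in())"
```

```text
the job is handed in; nothing more can be done
None
```

I found four orange clips on the bench, tested and sorted all of them, then tipped the flag to the right-hand bin and handed the job in at about 34 s. The hand-in gives no verdict.

- **Squeeze tests at 18 N:** two clips held at about 49 and 53 mm, so they are sound and went into the left-hand blue bin, where the flag leaned at the start. The other two shut to 27–28 mm, so they are weak and went into the red tray.
- **Last checks:** the final picture shows two clips inside each box, the flag leaning right, and the arm clear. The bottle stood where it was. I did not measure the flange or the channel at the end.
- **What went wrong:**
  - I raised the arm before the fingers had fully opened on the first weak clip, and it was flung onto the tray's far wall. I picked it up again and put it in the tray before tipping the flag.
  - The grip slackened briefly while lowering the first sound clip, but the clip was not lost.
  - One sound clip shifted inside its bin and stands on edge near the left wall. Its centre is still well within the walls.

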